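Release the transport lock of a laboratory balance

ROBOT

A 7-joint arm with a two-finger parallel gripper is mounted at the origin on the work surface. World frame = base frame: x ahead of the robot, y to its left, z up, the work surface at z = 0. Lengths are in m, angles in rad, forces in N, time in s.
With the tool pointing down it reaches from about 0.35 to 0.9 m from the base axis. Payload 8.1 kg.
Tool frame: the origin (TCP) lies at the very end of the fingers, on their centre line; the grasp point (between the pads) lies 19 mm behind it; z points along the fingers, y is the line along which they close (so a half turn about z gives the same grasp; the last joint's range is limited). The gripper opens to 92 mm and grips with 3 to 60 N. Pads are 19 mm wide; open, the fingers measure 130 mm over their backs; the gripper's body (75 mm by 190 mm) begins 47 mm behind the grasp point.
Start: joints at [1.133, 0.434, 0.025, 1.573, -0.012, 1.134, -0.075], TCP at [0.205, -0.59, 0.227] pointing down, gripper open.
Joint ranges: [-2.62, 2.62], [-0.44, 2.09], [-1.27, 1.32], [0.08, 2.57], [-1.32, 4.46], [0.12, 2], [-2.74, 2.74]. Speed limits (rad/s): [2.22, 2.22, 3.01, 3.01, 3.14, 3.14, 3.14].

INTERFACE

Orientations are given as a rotation vector (axis times angle).
In Python, from cell import arm gives the robot as it stands.
- The arm moves only by the tool jog_arm, never from a script. Its argument "rows" is a list of rows, each a list of 3 entries, a list of its own where there are three numbers: the shift along the world's x, y, z in cm, then the turn, a rotation vector about the world's x, y, z in degrees, then the opening, from 0 (shut) to 1 (fully open). A call has 1 to 8 rows; each row is the pose to reach, as a shift and turn from the pose commanded when the call began; what a row does not reach only later rows make up. A row lasts 1/8 s, in which the tool goes at most 62.5 mm and 10.7 degrees, less where a joint would pass 70% of its speed; a pose out of reach is approached as far as the arm can. A call with a gripper value outside its range is refused whole. The fingers move at their own pace and stop on an object; "newtons" is the grip in N (left out, the last holds). Time passes only in rows, so rows that repeat a pose let the fingers close. It gives the time, the measured TCP pose, the force, the opening and the grip force at its end, in the units of the state.
- arm.observe(): the state, without advancing time (a new reading comes with each control period).
- arm.get_image(name): name is "scene" or "top" or "wrist"; returns a dict with "img" (384x512x3 uint8, red, green, blue), "depth" (384x512 float32, m along the optical axis (not along the pixel's ray), 0 where there is no reading), "fx", "fy", "cx", "cy" (pixels), "rvec" (rotation vector, rad) and "tvec" (3), from world to camera coordinates, as OpenCV has them; the wrist camera has in their place "mount" (4x4, takes a point from camera to tool coordinates, whose origin is the TCP and whose axes are the flange's). Camera axes: x right, y down, z forward; pixel columns grow to the right and rows downward; lengths in m; the calibration is good to about 2 mm. The wrist camera is an equidistant fisheye: a pixel r from the principal point sees the ray r / f radians off the axis. A picture is of the moment at which its call begins: read the wrist's pose just before it.
- arm.sign_off(): hands the job in; it is judged then, once.
The state is a dict: "clock": time; "joints": joint angles; "dq": joint speeds; "joint_efforts": joint torques, N m; "position": TCP position; "ee_rot": TCP orientation; "force": force on the tool from outside, world axes, zero at the start; "ft_torque": the same for the moment, N m; "width": opening from 0.0 (shut) to 1.0 (fully open); "gripper_force": force on a finger pad.
Only numpy, scipy, OpenCV 4.12 (cv2) and the standard library are available. Lean on these libraries where they do the work, as an engineer would, in place of code of your own. Each camera call takes 0.05 s, during which the arm holds its last target. There are 200 camera calls.

TASK

Release the balance's transport lock: slide the black grip on its front deck fully to its end stop, so that the steel shutter uncovers the slotted screw, then turn that screw clockwise (seen from above) with the screwdriver until it stops. Stand the screwdriver back upright in its block, fully home with its round guard down on the block, and leave the glass beaker and the steel weight where they are.

Things in the scene. Friction and masses are not known exactly. Their poses are not given: they have to be found in the camera images.
- balance: Fixed cream laboratory balance, 280 (x) x 210 (y) x 60 mm to its deck. Origin: centre of the underside, on the table; front is -x, z up. Round steel pan, diameter 124, top at z 72 mm, at x 55, y 0. The transport lock is on the front deck: screw axis at x -75, y -50 mm; two aluminium rails (6 mm wide, tops z 78 mm) run along y 26 mm either side of it to an end-stop bar at y 53 mm.
- lock_grip (a point): Top centre of the black grip of the lock slide: upright block 30 (x) x 16 (y) x 32 mm high, easily pinched from above across its 16 mm. It stands on a steel shutter plate 44 mm wide, 3 mm thick, whose top is 32 mm below this point (z 76.5 mm in the balance frame). It slides along the balance's +y, away from the screw. Axes parallel to the balance's.
- lock_slide (a joint): Lock slide in m: 0 = shutter right over the screw (grip 38 mm to +y of the screw's axis); grows as the grip moves to the balance's +y; 0.045 = end stop, the shutter then 25 mm clear of the screw's axis. Starts at 0 to 0.010. Needs about 1.5 N and stays where left.
- screw_slot (a point): Slotted steel screw, head 20 mm across; point on its axis level with the head's top (z 69 mm on the balance). x lies along the slot, z up. Slot right across, 4 mm wide, 5 deep, mouth bevelled to 8. A fixed steel collar (outer diameter 30, inner 22 mm) rises 3 mm above the head round it. The head is sprung: yields up to 4 mm down (3 N to start, 9 N when down).
- screw (a joint): Angle of the screw in rad, growing clockwise seen from above; starts at 0 to 0.3; hard stop at 1.4, where the slot lies along the balance's x, in line with two short black marks on the deck before and behind the collar. Stays where left; turning takes about 0.04 N m, more than a lightly pressed blade sliding on the head exerts.
- screwdriver: Loose flat screwdriver, 125 mm long, about 110 g, upright in its block. Origin: centre of the blade's end edge; z along the shaft to the handle; x along the blade's width. Blade 14 (x) x 2.4 (y) mm, 14 long; shaft diameter 8; black guard diameter 40, z 65 to 69 mm; grey handle z 69 to 125 mm, 30 (x) x 24 (y) mm, its flats 24 mm apart parallel to the blade's faces.
- handle (a point): Middle of the screwdriver's handle, 98 mm above the blade's end, axes as the screwdriver's: a good place to grip, across y (24 mm).
- stand: Fixed plywood block 70 x 70 x 75 mm with one upright round through hole, diameter 26 mm, in its middle. Origin: centre of the underside. The screwdriver's guard rests on its top, the blade's end then 10 mm above the table.
- stand_hole (a point): Centre of the hole's mouth, on top of the block (z 75 mm).
- beaker: Loose empty glass beaker, diameter 68 mm, 90 mm tall; origin: centre of its underside. To be left alone.
- weight: Loose polished steel calibration weight with a small head, diameter 34 mm, 50 mm tall, 200 g; origin: centre of its underside. To be left alone.
Things that resemble listed ones, but are neither listed nor needed, are in the scene too. Of the things that look like the screwdriver, the middle-sized one is meant.

How it is judged:
On the way, in this order (a step that is already met when the one before it is completed fails the run):
1. the lock slide is at its end stop (within 4 mm) (value of joint lock_slide above 0.041 m), for 0.2 s.
2. the screwdriver's blade is in the slot (at least 2 mm deep, within 6 mm of the screw's axis) (z of screwdriver in the frame of screw_slot below -0.002 m and horizontal distance between screwdriver and screw_slot below 0.006 m), for 0.1 s.
3. the screw is turned to its clockwise stop (within 0.1 rad) with the blade in the slot (value of joint screw above 1.3 rad and z of screwdriver in the frame of screw_slot below -0.001 m and horizontal distance between screwdriver and screw_slot below 0.008 m), for 0.1 s.
At the end, for the whole second after the job is handed in: The lock slide is within 4 mm of its end stop, the screw within 0.1 rad of its clockwise stop, and the screwdriver stands released and at rest in the hole of its block, upright within 0.1 rad, its guard down on the block within 4 mm (value of joint lock_slide above 0.041 m and value of joint screw above 1.3 rad and horizontal distance between screwdriver and stand_hole below 0.01 m and height (world z) of screwdriver between 0.005 and 0.014 m and angle between screwdriver's own z axis and vertical below 0.1 rad and linear speed of screwdriver below 0.02 m/s); the robot touches nothing.
It fails at once if the beaker is moved more than 30 mm (distance of beaker from where it was at the start of the episode above 0.03 m).
It fails at once if the weight is moved more than 30 mm (distance of weight from where it was at the start of the episode above 0.03 m).
It also fails if it takes over 72 s, if anything falls off the work surface, if the arm or the gripper's body presses on something with over 40 N, if the wrist force passes 120 N, or if a joint passes its speed limit or range.

## Working session

There is one attempt and no reset: what is moved stays moved. The work goes in short steps, Python scripts to look and compute and a tool call to move; the robot and the scene stay as the last step left them, time stands still between calls to the robot, and variables do not carry over. Pictures are saved under pics/ and viewed, at most 10 in all, crops included, and the job is handed in when it is done.

Besides the shell and the picture viewer there is one more tool, called after ">>>" in YAML: its name, and indented under it one key for each argument. jog_arm: Moves the arm, as the interface text tells. Its arguments: {"type":"object","properties":{"rows":{"type":"array","items":{"type":"array"}},"newtons":{"type":"number"}},"required":["rows"]}

```bash
mkdir -p pics
cat > h.py <<'E'
import numpy as np, cv2
from scipy.spatial.transform import Rotation as R
from cell import arm
def grab(n):
    d=arm.get_image(n); np.savez(''+n+'.npz',**d); return d
def cloud(d):
    v,u=np.mgrid[:384,:512]; z=d['depth']
    P=np.stack([(u-d['cx'])/d['fx']*z,(v-d['cy'])/d['fy']*z,z],-1)
    M=cv2.Rodrigues(np.array(d['rvec'],float))[0]
    W=(P-np.array(d['tvec']).ravel())@M
    W[z==0]=np.nan
    return W
E
python3 - <<'E'
from h import *
print(arm.observe())
for n in('top','scene'):
    d=grab(n); W=cloud(d); np.save(n+'W.npy',W)
    cv2.imwrite(f'pics/{n}1.png',cv2.resize(d['img'][...,::-1],(800,600)))
    print(n,d['fx'],d['tvec'],d['rvec'])
d=grab('wrist');print(d['mount'],d['fx'],d['cx'],d['cy'])
E
```

```text
{'clock': 0.0, 'joints': array([ 1.13340927,  0.43520356,  0.02495092,  1.57410162, -0.01158992,
        1.13398703, -0.07508713]), 'dq': array([-6.14946900e-04, -4.30212052e-05, -5.68726461e-04,  2.22796184e-04,
        1.05093752e-03,  7.43920894e-04, -2.86103154e-04]), 'joint_efforts': array([-4.69493643e-04, -6.67861319e+01,  9.84351262e-01, -3.14460719e+01,
       -6.07128488e-02,  4.28659958e-02,  9.25015524e-05]), 'position': array([ 0.20514196, -0.58983337,  0.22595503]), 'ee_rot': array([-3.09620687e+00, -5.23128676e-01,  6.23019945e-04]), 'force': array([-0.76162091,  0.26246651,  0.22012657]), 'ft_torque': array([ 0.00637739, -0.0340836 ,  0.01377067]), 'gripper_force': 0.0, 'width': 1.0003400917874377}
top 355.87771487696784 [-0.01045     0.53908305  1.20371471] [ 2.19520831 -2.14445946  0.08444967]
scene 419.58244092448615 [-0.45184947 -0.13586119  1.41213146] [ 2.11565631  0.73653911 -0.33538752]
[[ 4.97446655e-04 -9.60475047e-01 -2.78365653e-01  7.65265868e-02]
 [ 9.99999829e-01  3.91868363e-04  4.34919985e-04 -7.90882268e-04]
 [-3.08647100e-04 -2.78365821e-01  9.60475077e-01 -1.58080906e-01]
 [ 0.00000000e+00  0.00000000e+00  0.00000000e+00  1.00000000e+00]] 297.3186396354542 260.24512185636104 188.87382504422726
```

View pics/top1.png

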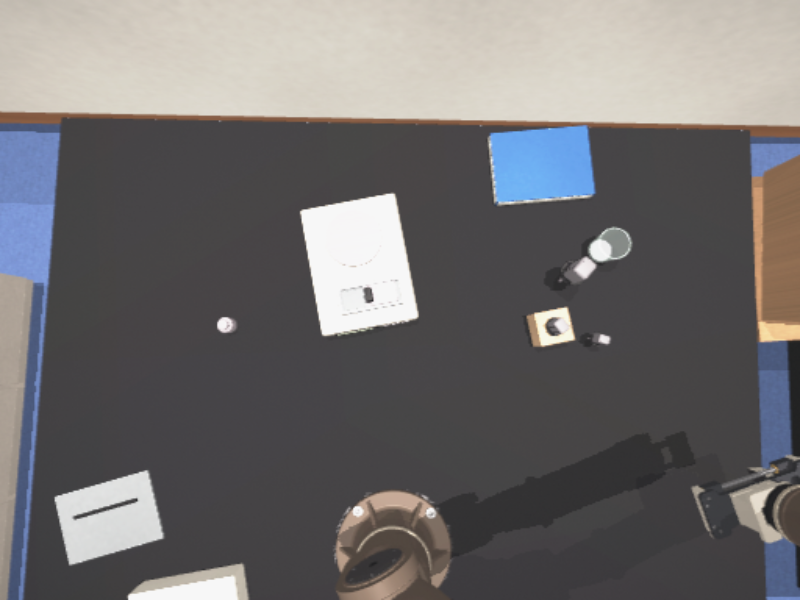

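View pics/scene1.png

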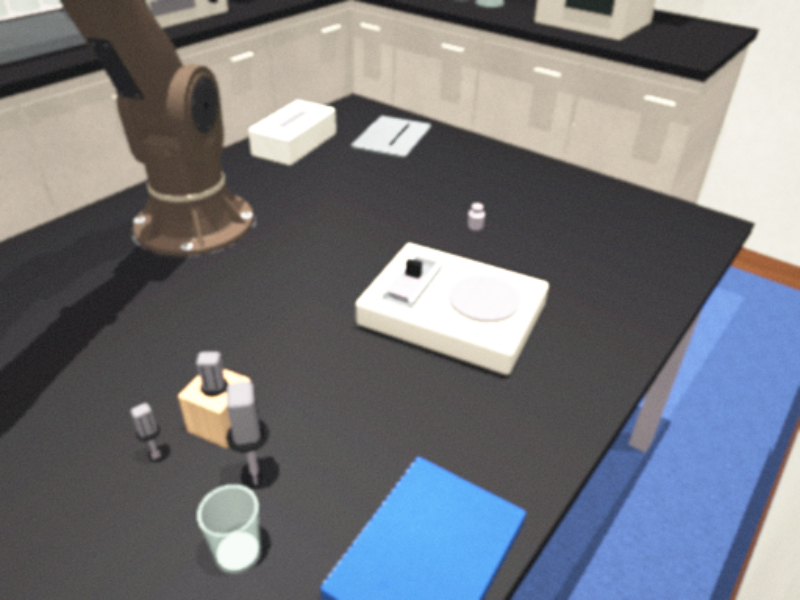

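The top view shows the balance at (360,265), with its grip at (368,295). The screwdriver look-alikes are:
- large, at (580,270), standing free
- middle, at (557,326), in the plywood block
- small, at (600,340)

The one in the block is the middle-sized one. The weight is at (226,325) and the beaker at (610,245).

Run:
```python
from h import *
W=np.load('topW.npy'); d=np.load('top.npz'); img=d['img']
s=512/800
def roi(x0,x1,y0,y1):
    return W[int(y0*s):int(y1*s),int(x0*s):int(x1*s)].reshape(-1,3)
def rect(p,n):
    r=cv2.minAreaRect((p[:,:2]*1000).astype(np.float32)); print(n,len(p),np.round(r[0],1),np.round(r[1],1),round(r[2],2),'z',np.round(np.nanpercentile(p[:,2],[5,50,95]),4))
b=roi(280,440,180,350); rect(b[(b[:,2]>.05)&(b[:,2]<.085)],'balance')
rect(b[(b[:,2]>.095)],'grip')
t=roi(515,585,295,360); rect(t[(t[:,2]>.065)&(t[:,2]<.08)],'block')
rect(t[(t[:,2]>.125)],'handle')
for n,q in(('small',(583,615,325,352)),('large',(560,597,255,290)),('beaker',(590,635,222,270)),('weight',(212,240,312,338))):
    t=roi(*q); rect(t[t[:,2]>.03],n)
a=cv2.resize(img[100:240,180:280],None,fx=4,fy=4,interpolation=3); c=cv2.resize(img[140:240,325:410],None,fx=4.7,fy=5.6,interpolation=3)
cv2.imwrite('pics/crop.png',np.hstack([a,c])[...,::-1])
```

```text
balance 5014 [609.4  91. ] [282.4 210.1] 12.22 z [0.0564 0.0614 0.0767]
grip 45 [538.6  63.7] [26.3 15.6] 5.62 z [0.1017 0.1076 0.1112]
block 343 [ 482.6 -325.5] [69.3 71.6] 12.53 z [0.0706 0.0748 0.0786]
handle 73 [ 482.2 -324.6] [28.7 24.1] 48.16 z [0.1293 0.1336 0.1376]
small 87 [ 457.7 -421.9] [26.7 23.1] 1.62 z [0.0497 0.0887 0.0979]
large 296 [ 602.4 -386. ] [ 52.7 102.6] 17.84 z [0.0903 0.1547 0.1714]
beaker 324 [ 647.4 -419.4] [ 66.  132.1] 23.1 z [0.0362 0.0704 0.1659]
weight 76 [471.6 379. ] [31.2 28.8] 4.26 z [0.0315 0.0382 0.0532]
```

View pics/crop.png

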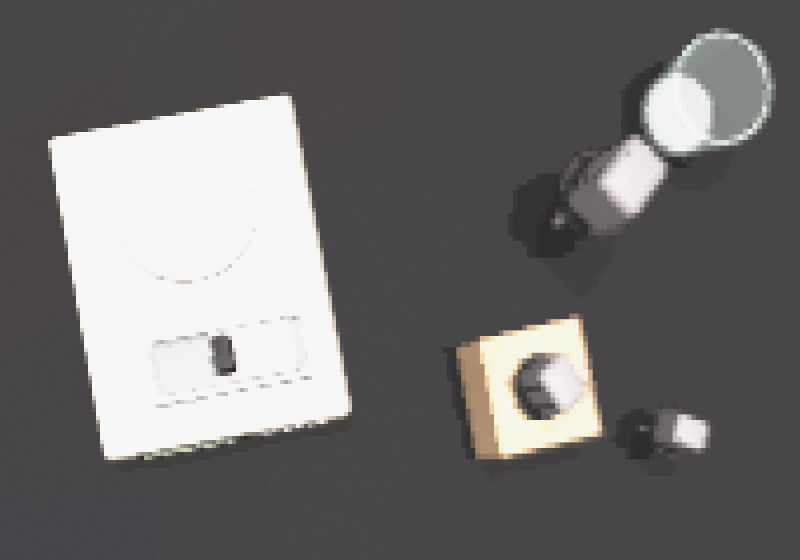

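The crop confirms it: large one at the upper centre, the middle-sized one in the block (meant), small one to the right. Balance yaw is about 12.2°, and the grip measures (0.539, 0.064), which matches the prediction from the balance pose. Now moving above the grip.

>>> jog_arm:
  rows:
    - [[33.3,65.3,-2],[0,0,-7],0.5]
    - [[33.3,65.3,-2],[0,0,-7],0.5]
    - [[33.3,65.3,-2],[0,0,-7],0.5]
    - [[33.3,65.3,-2],[0,0,-7],0.5]
    - [[33.3,65.3,-2],[0,0,-7],0.5]
    - [[33.3,65.3,-2],[0,0,-7],0.5]
    - [[33.3,65.3,-2],[0,0,-7],0.5]
    - [[33.3,65.3,-2],[0,0,-7],0.5]

```text
clock: 1.15
position: [0.4329, -0.1433, 0.2132]
ee_rot: [3.124, 0.333, 0.001]
force: [1.3, -0.6, 0.4]
width: 0.502
gripper_force: 0.0
```

>>> jog_arm:
  rows:
    - [[9.5,19,0],[0,0,0],0.5]
    - [[9.5,19,0],[0,0,0],0.5]
    - [[9.5,19,0],[0,0,0],0.5]
    - [[9.5,19,0],[0,0,0],0.5]
    - [[9.5,19,0],[0,0,0],0.5]
    - [[9.5,19,0],[0,0,0],0.5]

```text
clock: 1.9
position: [0.5269, 0.0438, 0.2128]
ee_rot: [3.123, 0.332, -0.002]
force: [0.8, -0.1, 0.4]
width: 0.495
gripper_force: 0.0
```

```bash
cat >> h.py <<'E'
def ray(d,px,o):  # wrist pixel -> origin, unit ray in world
    M=d['mount']; T=R.from_rotvec(o['ee_rot']).as_matrix()
    v=np.array([(px[0]-d['cx'])/d['fx'],(px[1]-d['cy'])/d['fy']]); r=np.hypot(*v)
    c=np.array([*(np.sin(r)*v/r),np.cos(r)])
    return T@M[:3,3]+o['position'],T@(M[:3,:3]@c)
def on_z(d,px,o,z):
    p,v=ray(d,px,o); return p+v*(z-p[2])/v[2]
def proj(d,P,o):
    M=d['mount']; T=R.from_rotvec(o['ee_rot']).as_matrix()
    q=M[:3,:3].T@(T.T@(np.array(P)-o['position'])-M[:3,3])
    a=np.arctan2(np.hypot(q[0],q[1]),q[2]); u=q[:2]/np.hypot(q[0],q[1])*a*d['fx']
    return u+[d['cx'],d['cy']]
def wcloud(d,o):
    v,u=np.mgrid[:384,:512]; x=(u-d['cx'])/d['fx'];y=(v-d['cy'])/d['fy'];r=np.hypot(x,y)+1e-9
    z=d['depth']; C=np.stack([np.tan(r)*x/r*z,np.tan(r)*y/r*z,z],-1)
    T=R.from_rotvec(o['ee_rot']).as_matrix()
    W=(C@d['mount'][:3,:3].T+d['mount'][:3,3])@T.T+o['position']; W[z==0]=np.nan; return W
def rect(p,n):
    r=cv2.minAreaRect((p[:,:2]*1000).astype(np.float32)); print(n,len(p),np.round(r[0],1),np.round(r[1],1),round(r[2],2),'z',np.round(np.nanpercentile(p[:,2],[5,50,95]),4))
E
python3 - <<'E'
from h import *
import pickle
o=arm.observe(); d=grab('wrist'); pickle.dump(o,open('o.pkl','wb'))
print(o['position'],o['ee_rot'])
W=wcloud(d,o); np.save('wW.npy',W)
m=np.linalg.norm(W[...,:2]-[.5386,.0637],axis=-1)<.04
rect(W[m&(W[...,2]>.102)&(W[...,2]<.115)],'grip')
im=d['img'].copy()
for P in((.5386,.0637,.1085),(.5467,.0263,.069)): print(proj(d,P,o))
cv2.imwrite('pics/w1.png',cv2.resize(im[...,::-1],(800,600),interpolation=3))
E
```

```text
[0.52691029 0.04382035 0.2127923 ] [ 3.12329859e+00  3.31786562e-01 -1.55054846e-03]
grip 541 [540.9  63.4] [29.5 15.6] 11.88 z [0.106  0.1082 0.1094]
[242.3757111  172.63072771]
[281.50605864 163.9670434 ]
```

View pics/w1.png

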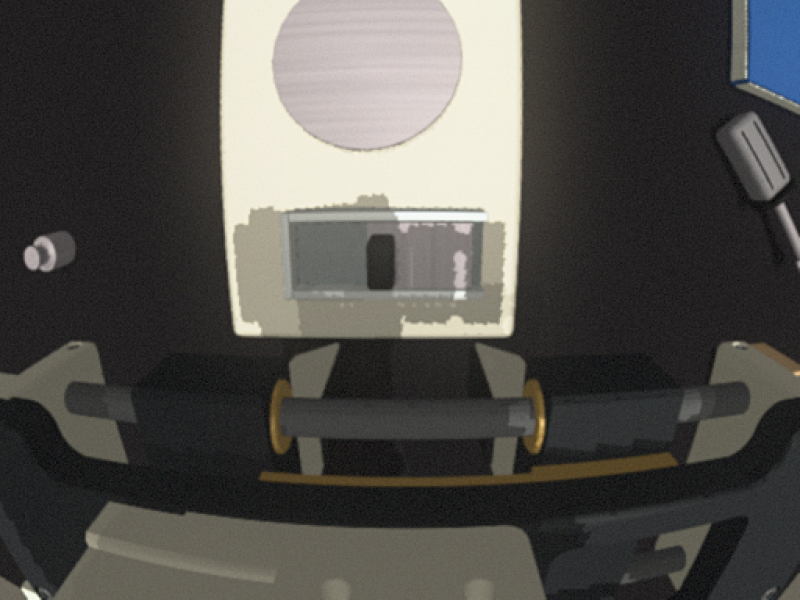

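The grip sits at about (380,262), blocks the screw side, and measures (0.541, 0.063, 0.108) at yaw 11.9°, which agrees. Now descending.

>>> jog_arm:
  rows:
    - [[1.3,1.9,-5],[0,0,0],0.5]
    - [[1.3,1.9,-7],[0,0,0],0.5]
    - [[1.3,1.9,-7],[0,0,0],0.5]
    - [[1.3,1.9,-7],[0,0,0],0.5]

```text
clock: 2.45
position: [0.5409, 0.063, 0.1442]
ee_rot: [3.124, 0.331, 0.002]
force: [0.2, -0.9, -0.5]
width: 0.499
gripper_force: 0.0
```

>>> jog_arm:
  rows:
    - [[0,0,-5.8],[0,0,0],0.5]
    - [[0,0,-5.8],[0,0,0],0.5]
    - [[0,0,-5.8],[0,0,0],0.1]
    - [[0,0,-5.8],[0,0,0],0.1]
    - [[0,0,-5.8],[0,0,0],0.1]
    - [[0,0,-5.8],[0,0,0],0.1]
    - [[0,0,-5.8],[0,0,0],0.1]
  newtons: 15

```text
clock: 3.32
position: [0.5411, 0.064, 0.0861]
ee_rot: [3.124, 0.333, 0.002]
force: [-0.2, -0.1, 6.8]
width: 0.171
gripper_force: 15.0
```

>>> jog_arm:
  rows:
    - [[-0.2,0.98,0],[0,0,0],0.1]
    - [[-0.42,1.96,0],[0,0,0],0.1]
    - [[-0.63,2.93,0],[0,0,0],0.1]
    - [[-0.73,3.4,0],[0,0,0],0.1]
    - [[-0.73,3.4,0],[0,0,0],0.1]

```text
clock: 3.95
position: [0.5337, 0.0988, 0.0861]
ee_rot: [-3.123, -0.334, -0.003]
force: [-1.5, 0.8, 6.6]
width: 0.175
gripper_force: 15.0
```

>>> jog_arm:
  rows:
    - [[-0.1,0.5,0],[0,0,0],0.1]
    - [[-0.2,0.8,0],[0,0,0],0.1]
    - [[-0.22,1.0,0],[0,0,0],0.1]
    - [[-0.22,1.0,0],[0,0,0],0.1]

```text
clock: 4.45
position: [0.5321, 0.1062, 0.0861]
ee_rot: [3.122, 0.331, 0.003]
force: [1.3, -5.7, 7.6]
width: 0.17
gripper_force: 15.0
```

>>> jog_arm:
  rows:
    - [[-0.06,0.3,0],[0,0,0],0.1]
    - [[-0.12,0.6,0],[0,0,0],0.1]
    - [[-0.12,0.6,0],[0,0,0],0.1]

```text
clock: 4.82
position: [0.532, 0.1064, 0.0859]
ee_rot: [3.117, 0.323, 0.003]
force: [5.5, -21.5, 7.9]
width: 0.173
gripper_force: 15.0
```

>>> jog_arm:
  rows:
    - [[0.14,-0.7,0],[0,0,0],0.1]
    - [[0.14,-0.7,0],[0,0,0],0.5]
    - [[0.14,-0.7,0],[0,0,0],0.5]
    - [[0.14,-0.7,0],[0,0,0],0.5]
    - [[0.14,-0.7,6],[0,0,0],0.5]
    - [[-1,-5,12],[0,0,0],0.5]
    - [[-1,-9,12],[0,0,0],0.5]
    - [[-1,-9,12],[0,0,0],0.5]

```text
clock: 5.82
position: [0.5201, 0.0199, 0.2061]
ee_rot: [3.123, 0.324, 0.003]
force: [0.4, -0.5, -0.2]
width: 0.497
gripper_force: 0.0
```

Run:
```python
from h import *
import pickle
o=arm.observe(); d=grab('wrist'); pickle.dump(o,open('o2.pkl','wb'))
print(o['position'],o['ee_rot'])
W=wcloud(d,o); np.save('wW2.npy',W)
m=np.linalg.norm(W[...,:2]-[.5320,.1064],axis=-1)<.04
rect(W[m&(W[...,2]>.102)&(W[...,2]<.115)],'grip')
u,v=proj(d,(.5467,.0263,.069),o).astype(int); print(u,v)
c=d['img'][v-30:v+30,u-60:u+40]; cv2.imwrite('pics/w2.png',cv2.resize(c[...,::-1],(800,480),interpolation=2))
```

```text
[0.52010623 0.01991709 0.20614165] [3.12267121e+00 3.24078197e-01 2.57489958e-03]
grip 569 [531.9 105.6] [30.7 15.8] 13.5 z [0.1045 0.1081 0.1096]
259 154
```

View pics/w2.png

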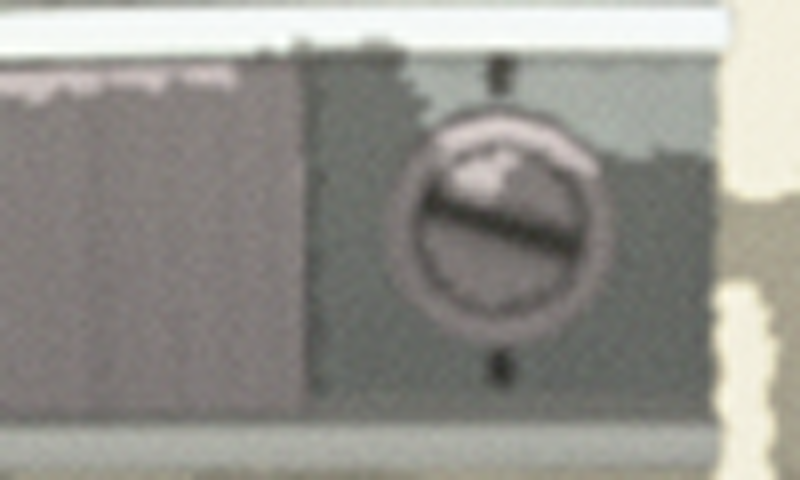

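The slot now shows at crop (502,225), running from (430,197) to (580,248), roughly 71° short of the black marks. The shutter edge at x≈305 is clear of the collar. Next: measure the slot, and move over the screwdriver.

>>> jog_arm:
  rows:
    - [[-5,-34.5,3],[0,0,0],0.8]
    - [[-5,-34.5,3],[0,0,0],0.8]
    - [[-5,-34.5,3],[0,0,0],0.8]
    - [[-5,-34.5,3],[0,0,0],0.8]
    - [[-5,-34.5,3],[0,0,0],0.8]
    - [[-5,-34.5,3],[0,0,0],0.8]
    - [[-5,-34.5,3],[0,0,0],0.8]
    - [[-5,-34.5,3],[0,0,0],0.8]

```text
clock: 6.88
position: [0.4704, -0.3191, 0.2344]
ee_rot: [-3.122, -0.336, 0.001]
force: [0.5, 0.3, -0.2]
width: 0.8
gripper_force: 0.0
```

Run:
```python
from h import *
import pickle
o=pickle.load(open('o2.pkl','rb')); d=dict(np.load('wrist.npz')); 
f=lambda x,y:on_z(d,(199+x/8-.44,124+y/8-.44),o,.069)
c=f(502,225);a=f(430,197);b=f(580,248);m1=on_z(d,(199+502/8-.44,124+75/8-.44),o,.065);m2=on_z(d,(199+502/8-.44,124+367/8-.44),o,.065)
ang=lambda v:np.degrees(np.arctan2(v[1],v[0]))
print('screw',c,(a+b)/2,'slot',ang(a-b),'len',np.linalg.norm(a-b),'marks',ang(m1-m2),(m1+m2)/2)
o=arm.observe(); d=grab('wrist'); pickle.dump(o,open('o3.pkl','wb'))
print(o['position'],o['ee_rot'],o['joints'])
W=wcloud(d,o); np.save('wW3.npy',W)
m=np.linalg.norm(W[...,:2]-[.4825,-.325],axis=-1)<.06
rect(W[m&(W[...,2]>.130)&(W[...,2]<.142)],'handle top')
rect(W[m&(W[...,2]>.072)&(W[...,2]<.0775)],'block')
g=W[m&(W[...,2]>.078)&(W[...,2]<.083)]; rect(g,'guard')
u,v=proj(d,(.4825,-.325,.1),o).astype(int); print(u,v)
c=d['img'][v-60:v+60,u-80:u+80]; cv2.imwrite('pics/w3.png',cv2.resize(c[...,::-1],(800,600),interpolation=2))
```

```text
screw [0.5494552  0.02552642 0.069     ] [0.54985473 0.02520374 0.069     ] slot 82.84923381804627 len 0.019900709618957964 marks 11.9187899192811 [0.54917568 0.02544038 0.065     ]
[ 0.47041022 -0.3190782   0.23437344] [-3.12184505e+00 -3.36369471e-01  7.46583877e-04] [ 0.62739093  0.34729852 -0.16705704  1.69089179  0.06194861  1.10994689
 -0.91364238]
handle top 807 [ 484.4 -326.9] [29.9 24. ] 40.88 z [0.1313 0.1345 0.1359]
block 2692 [ 484.  -326.8] [69.9 70. ] 12.76 z [0.0739 0.0752 0.0764]
guard 268 [ 488.3 -325.3] [28.9 38.7] 21.66 z [0.0783 0.0792 0.0805]
269 170
```

View pics/w3.png

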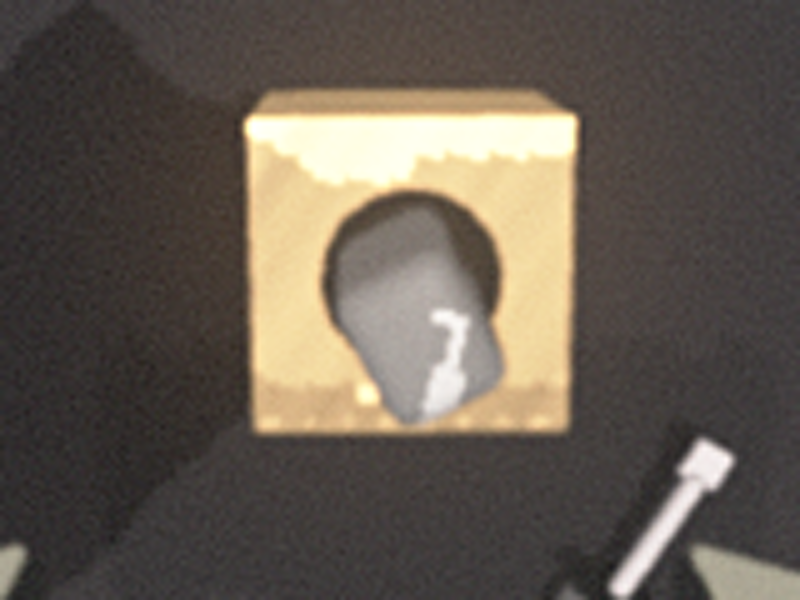

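The middle-sized screwdriver stands upright in its block at crop (415,300), with the small one at the lower right. The handle top is at (0.4844, -0.3269), 29.9 x 24 mm, yaw 40.9°, z 0.135, and the block measures 70x70. Next I'll check the hand's clearance to its neighbours at that yaw.

Run:
```python
from h import *
P=np.vstack([np.load(f).reshape(-1,3) for f in('topW.npy','wW3.npy')]); P=P[~np.isnan(P[:,0])]
for zmin in(.075,.135,.15,.165):
    q=P[(P[:,2]>zmin)&(P[:,2]<.2)]-[.4844,-.3269,0]
    t=np.radians(40.9); X=q[:,0]*np.cos(t)+q[:,1]*np.sin(t); Y=q[:,0]*np.sin(t)-q[:,1]*np.cos(t)
    far=np.hypot(X,Y)>.03
    k=far&(abs(X)<.06)&(abs(Y)<.115); print(zmin,k.sum(),[np.round(s,3) for s in sorted(zip(X[k],Y[k],q[k][:,2]),key=lambda s:s[0])[::max(1,k.sum()//8)]])
t=P[(abs(P[:,0]-.6)<.06)&(abs(P[:,1]+.386)<.06)]; print('large top',t[t[:,2]<.3][:,2].max())
```

```text
0.075 1106 [array([-0.047,  0.013,  0.076]), array([-0.032,  0.02 ,  0.076]), array([-0.016, -0.033,  0.076]), array([-0.004,  0.032,  0.075]), array([0.009, 0.031, 0.077]), array([0.02 , 0.033, 0.075]), array([ 0.031, -0.008,  0.075]), array([ 0.039, -0.007,  0.075]), array([0.06 , 0.114, 0.168])]
0.135 72 [array([0.044, 0.085, 0.166]), array([0.047, 0.085, 0.171]), array([0.048, 0.113, 0.166]), array([0.051, 0.11 , 0.169]), array([0.052, 0.084, 0.167]), array([0.054, 0.1  , 0.171]), array([0.056, 0.099, 0.168]), array([0.058, 0.096, 0.17 ])]
0.15 65 [array([0.044, 0.085, 0.166]), array([0.047, 0.085, 0.171]), array([0.049, 0.089, 0.166]), array([0.051, 0.11 , 0.169]), array([0.052, 0.084, 0.167]), array([0.054, 0.1  , 0.171]), array([0.056, 0.099, 0.168]), array([0.058, 0.096, 0.17 ]), array([0.06 , 0.114, 0.168])]
0.165 53 [array([0.044, 0.085, 0.166]), array([0.048, 0.099, 0.168]), array([0.049, 0.089, 0.166]), array([0.051, 0.11 , 0.169]), array([0.052, 0.102, 0.171]), array([0.054, 0.096, 0.168]), array([0.055, 0.115, 0.167]), array([0.057, 0.106, 0.173]), array([0.059, 0.099, 0.172])]
large top 0.1749519475231941
```

>>> jog_arm:
  rows:
    - [[1.4,-0.8,-2],[0,0,10],0.5]
    - [[1.4,-0.8,-4],[0,0,20],0.5]
    - [[1.4,-0.8,-6],[0,0,28.6],0.5]
    - [[1.4,-0.8,-6],[0,0,28.6],0.5]
    - [[1.4,-0.8,-6],[0,0,28.6],0.5]
    - [[1.4,-0.8,-6],[0,0,28.6],0.5]

```text
clock: 7.68
position: [0.4844, -0.3289, 0.1761]
ee_rot: [2.944, 1.092, 0.002]
force: [-0.7, -0.1, -0.6]
width: 0.499
gripper_force: 0.0
```

>>> jog_arm:
  rows:
    - [[0,0.2,-2],[0,0,0],0.5]
    - [[0,0.2,-5],[0,0,0],0.5]
    - [[0,0.2,-8.4],[0,0,0],0.5]
    - [[0,0.2,-8.4],[0,0,0],0.5]
    - [[0,0.2,-8.4],[0,0,0],0.15]
    - [[0,0.2,-8.4],[0,0,0],0.15]
    - [[0,0.2,-8.4],[0,0,0],0.15]
    - [[0,0.2,-8.4],[0,0,0],0.15]
  newtons: 45

```text
clock: 8.68
position: [0.4844, -0.3275, 0.0924]
ee_rot: [2.943, 1.094, 0.002]
force: [-1.0, 1.1, 7.1]
width: 0.261
gripper_force: 45.0
```

>>> jog_arm:
  rows:
    - [[0,0,2],[0,0,0],0.15]
    - [[0,0,5],[0,0,0],0.15]
    - [[0,0,10],[0,0,0],0.15]
    - [[0,0,13],[0,0,0],0.15]
    - [[0,0,13],[0,0,0],0.15]

```text
clock: 9.3
position: [0.485, -0.3277, 0.224]
ee_rot: [2.941, 1.093, 0.005]
force: [0.9, -0.1, -1.9]
width: 0.26
gripper_force: 45.0
```

>>> jog_arm:
  rows:
    - [[1,5,0],[0,0,7],0.15]
    - [[2,11,0],[0,0,14],0.15]
    - [[3,17,0],[0,0,21],0.15]
    - [[4,22,0],[0,0,28],0.15]
    - [[5,27,0],[0,0,35],0.15]
    - [[6,32,0],[0,0,40],0.15]
    - [[6.45,35.3,-2],[0,0,42.1],0.15]
    - [[6.45,35.3,-2],[0,0,42.1],0.15]

```text
clock: 10.3
position: [0.5466, 0.0292, 0.1988]
ee_rot: [-2.347, -2.083, 0.003]
force: [-0.6, -0.7, -1.2]
width: 0.256
gripper_force: 45.0
```

>>> jog_arm:
  rows:
    - [[0,0,0],[0,0,0],0.15]
    - [[0,0,0],[0,0,0],0.15]
    - [[0,0,0],[0,0,0],0.15]

```text
clock: 10.68
position: [0.5483, 0.0249, 0.2013]
ee_rot: [2.357, 2.077, 0.0]
force: [0.5, -0.3, -0.5]
width: 0.261
gripper_force: 45.0
```

Run:
```python
from h import *
import pickle
o=arm.observe(); d=grab('wrist'); pickle.dump(o,open('o4.pkl','wb'))
T=R.from_rotvec(o['ee_rot']).as_matrix()
print(o['position'],np.round(T,4),o['joints'])
tip=o['position']+T[:,2]*.0824
s=proj(d,(.5497,.0254,.069),o);t=proj(d,tip,o); print(tip,t,s)
u,v=((s+t)/2).astype(int)
c=d['img'][max(v-60,0):v+60,u-80:u+80]; cv2.imwrite('pics/w4.png',cv2.resize(c[...,::-1],None,fx=5,fy=5,interpolation=2)); print(u-80,max(v-60,0))
```

```text
[0.54832285 0.02486394 0.20130499] [[ 1.259e-01  9.920e-01  4.000e-04]
 [ 9.920e-01 -1.259e-01 -3.000e-04]
 [-3.000e-04  5.000e-04 -1.000e+00]] [ 0.26040528  0.39259681 -0.5407197   1.76054097  0.2293986   1.05108272
 -0.48763501]
[0.548359   0.02483588 0.11890501] [259.03508217 196.4222676 ] [260.49946029 180.76648794]
179 128
```

View pics/w4.png

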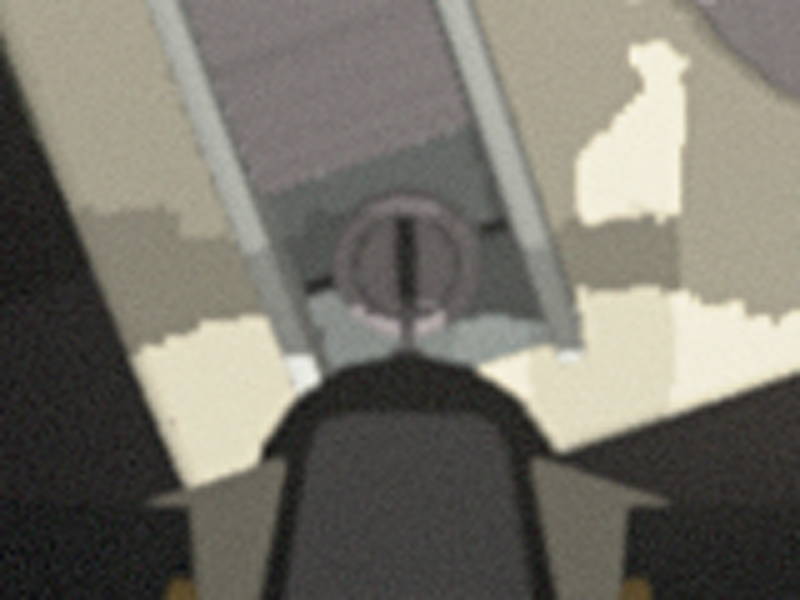

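The picture shows the screw slot at crop (405,262), vertical in the image and so aligned with the blade. The shutter is clear of it. Small correction, then descend.

>>> jog_arm:
  rows:
    - [[0.05,0.13,-2],[0,0,0],0.15]
    - [[0.05,0.13,-4],[0,0,0],0.15]
    - [[0.05,0.13,-4.6],[0,0,0],0.15]
    - [[0.05,0.13,-4.9],[0,0,0],0.15]
    - [[0.05,0.13,-5.1],[0,0,0],0.15]
    - [[0.05,0.13,-5.3],[0,0,0],0.15]
    - [[0.05,0.13,-5.3],[0,0,0],0.15]

```text
clock: 11.6
position: [0.5488, 0.0272, 0.1483]
ee_rot: [2.355, 2.079, 0.0]
force: [0.7, -0.9, -1.9]
width: 0.256
gripper_force: 45.0
```

>>> jog_arm:
  rows:
    - [[0,-0.08,-0.1],[0,0,0],0.15]
    - [[0,-0.08,-0.2],[0,0,0],0.15]
    - [[0,-0.08,-0.3],[0,0,0],0.15]
    - [[0,-0.08,-0.3],[0,0,0],0.15]

```text
clock: 12.1
position: [0.5488, 0.0264, 0.1453]
ee_rot: [2.355, 2.079, 0.0]
force: [-1.0, -1.2, 2.6]
width: 0.26
gripper_force: 45.0
```

>>> jog_arm:
  rows:
    - [[0,0,0],[0,0,-8],0.15]
    - [[0,0,0],[0,0,-16],0.15]
    - [[0,0,0],[0,0,-24],0.15]
    - [[0,0,0],[0,0,-32],0.15]
    - [[0,0,0],[0,0,-40],0.15]
    - [[0,0,0],[0,0,-48],0.15]
    - [[0,0,0],[0,0,-56],0.15]
    - [[0,0,0],[0,0,-64],0.15]

```text
clock: 13.1
position: [0.5496, 0.0255, 0.1456]
ee_rot: [3.099, 0.507, 0.003]
force: [0.6, -3.4, 2.8]
width: 0.259
gripper_force: 45.0
```

```bash
python3 -c "
from h import *
o=arm.observe();T=R.from_rotvec(o['ee_rot']).as_matrix();print(np.degrees(np.arctan2(T[1,0],T[0,0])),o['position'],o['force'],o['ft_torque'],o['joints'])"
```

```text
18.591397936947963 [0.54958891 0.02550559 0.14557438] [ 0.56495447 -3.39390522  2.83824429] [-1.04471817 -0.41828971  0.0689464 ] [ 0.04424186  0.41324203 -0.25257632  1.84189528  0.13022969  0.9007131
 -1.51517574]
```

>>> jog_arm:
  rows:
    - [[0,0,0],[0,0,-4],0.15]
    - [[0,0,0],[0,0,-8],0.15]
    - [[0,0,0],[0,0,-11],0.15]
    - [[0,0,0],[0,0,-14],0.15]
    - [[0,0,0],[0,0,-14],0.15]

```text
clock: 13.72
position: [0.5496, 0.0252, 0.1455]
ee_rot: [3.137, 0.133, 0.003]
force: [2.2, -4.1, 2.7]
width: 0.26
gripper_force: 45.0
```

```bash
python3 -c "
from h import *
o=arm.observe();T=R.from_rotvec(o['ee_rot']).as_matrix();print(np.degrees(np.arctan2(T[1,0],T[0,0])),o['position'],o['force'],o['ft_torque'],o['joints'])"
```

```text
4.8527242201588106 [0.54958277 0.0252062  0.14552542] [ 2.22411096 -4.13266905  2.65468562] [-1.60850708 -0.60154044  0.04580587] [ 0.00209221  0.40795904 -0.19539354  1.84557847  0.10105653  0.89601509
 -1.72687342]
```

>>> jog_arm:
  rows:
    - [[0,0,0],[0,0,-3],0.15]
    - [[0,0,0],[0,0,-6],0.15]
    - [[0,0,0],[0,0,-6],0.15]

```text
clock: 14.1
position: [0.5495, 0.025, 0.1454]
ee_rot: [3.14, -0.031, 0.002]
force: [1.1, -5.4, 2.6]
width: 0.26
gripper_force: 45.0
```

```bash
python3 -c "
from h import *
o=arm.observe();T=R.from_rotvec(o['ee_rot']).as_matrix();print(np.degrees(np.arctan2(T[1,0],T[0,0])),o['position'],o['force'],o['ft_torque'])"
```

```text
-1.1321194428472725 [0.54950268 0.02502647 0.14544297] [ 1.05571188 -5.41250304  2.56825923] [-1.72454645 -0.55730061  0.05533904]
```

>>> jog_arm:
  rows:
    - [[0,0,0],[0,0,-3],0.15]
    - [[0,0,0],[0,0,-6],0.15]
    - [[0,0,0],[0,0,-6],0.15]

```text
clock: 14.48
position: [0.5494, 0.0249, 0.1454]
ee_rot: [3.134, -0.195, 0.002]
force: [2.4, -6.0, 2.6]
width: 0.261
gripper_force: 45.0
```

Run:
```python
from h import *
o=arm.observe();T=R.from_rotvec(o['ee_rot']).as_matrix();print(np.degrees(np.arctan2(T[1,0],T[0,0])),o['position'],o['force'],o['ft_torque'])
d=grab('wrist'); s=proj(d,(.5495,.0255,.1),o); u,v=s.astype(int); print(u-64,v-60)
c=d['img'][v-60:v+36,u-64:u+64]; cv2.imwrite('pics/w5.png',cv2.resize(c[...,::-1],None,fx=6,fy=6,interpolation=2))
```

```text
-7.118773261176304 [0.54944254 0.0248834  0.1454241 ] [ 2.40261975 -6.04089953  2.61768339] [-1.88690181 -0.565373    0.24201577]
197 151
```

View pics/w5.png

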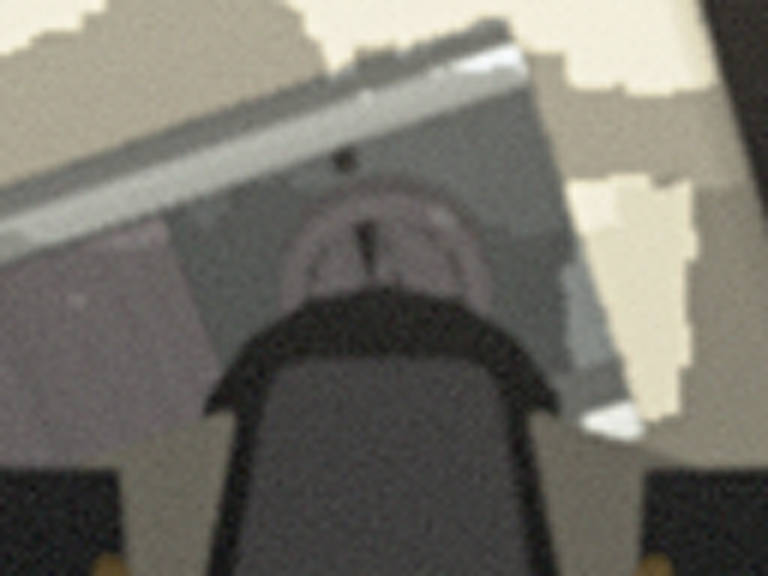

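Torque has jumped to 0.24 N·m and the slot lines up with the deck mark at (345,158), so the screw is at its stop. I'll back off the slack and lift.

>>> jog_arm:
  rows:
    - [[0,0,0],[0,0,6],0.15]
    - [[0,0,0],[0,0,9],0.15]
    - [[0,0,1],[0,0,9],0.15]
    - [[0,0,3],[0,0,9],0.15]
    - [[0,0,7.5],[0,0,9],0.15]
    - [[0,0,7.5],[0,0,9],0.15]

```text
clock: 15.28
position: [0.5504, 0.0276, 0.2233]
ee_rot: [-3.14, -0.054, -0.009]
force: [0.5, -0.0, -3.5]
width: 0.258
gripper_force: 45.0
```

Run:
```python
from h import *
o=arm.observe();T=R.from_rotvec(o['ee_rot']).as_matrix();print(np.degrees(np.arctan2(T[1,0],T[0,0])),o['position'],o['force'])
d=grab('wrist'); s=proj(d,(.5495,.0255,.069),o); u,v=s.astype(int); print(u-64,v-60)
c=d['img'][v-60:v+36,u-64:u+64]; cv2.imwrite('pics/w6.png',cv2.resize(c[...,::-1],None,fx=6,fy=6,interpolation=2))
```

```text
1.9575065965594651 [0.55044491 0.02763978 0.22329465] [ 0.54934805 -0.03991472 -3.54647203]
199 117
```

View pics/w6.png

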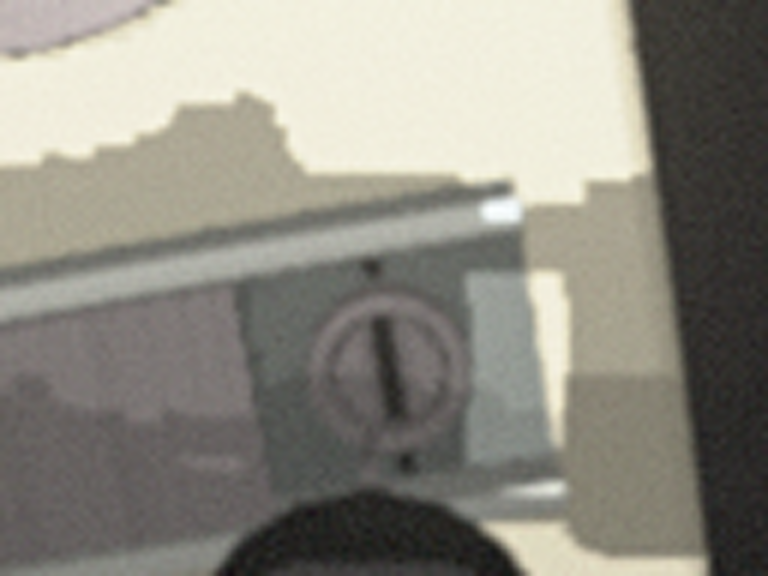

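The slot lines up with both marks, (372,267) and (406,462), and the shutter is still open. Returning to the stand.

>>> jog_arm:
  rows:
    - [[-1,-5,0],[0,0,7],0.15]
    - [[-2,-11,0],[0,0,14],0.15]
    - [[-3,-17,0],[0,0,21],0.15]
    - [[-4,-23,0],[0,0,28],0.15]
    - [[-5,-28,0],[0,0,34],0.15]
    - [[-6,-33,0],[0,0,38.7],0.15]
    - [[-6.6,-35.5,0],[0,0,38.7],0.15]
    - [[-6.6,-35.5,0],[0,0,38.7],0.15]

```text
clock: 16.32
position: [0.4809, -0.3305, 0.2183]
ee_rot: [-2.947, -1.083, 0.003]
force: [0.0, 0.8, -1.5]
width: 0.26
gripper_force: 45.0
```

>>> jog_arm:
  rows:
    - [[0,0,-1],[0,0,0],0.15]
    - [[0,0,-1],[0,0,0],0.15]
    - [[0,0,-1],[0,0,0],0.15]

```text
clock: 16.7
position: [0.483, -0.3275, 0.2099]
ee_rot: [-2.945, -1.092, 0.0]
force: [0.2, 0.4, -1.9]
width: 0.26
gripper_force: 45.0
```

Run:
```python
from h import *
o=arm.observe();T=R.from_rotvec(o['ee_rot']).as_matrix();print(np.degrees(np.arctan2(T[1,0],T[0,0])),o['position'],T[:,2])
d=grab('wrist'); W=wcloud(d,o)
m=np.linalg.norm(W[...,:2]-[.484,-.327],axis=-1)<.06
rect(W[m&(W[...,2]>.072)&(W[...,2]<.0775)],'block visible')
# guard plane (cap) in tool frame: tilt of screwdriver
q=(W-o['position'])@T; g=q[(abs(q[...,0])<.03)&(abs(q[...,1])<.03)&(abs(q[...,2]-.0134)<.012)]
g=g[(np.hypot(g[:,0],g[:,1])>.0165)]; A=np.c_[g[:,:2],np.ones(len(g))]; print(len(g),np.linalg.lstsq(A,g[:,2],rcond=None)[0],g.min(0),g.max(0))
v,u=np.mgrid[110:290,140:380][0][0,0],140
cv2.imwrite('pics/w7.png',cv2.resize(d['img'][110:260,160:360][...,::-1],(800,600),interpolation=2))
```

```text
40.67572148663312 [ 0.48303356 -0.32745614  0.20987746] [-2.73644209e-04  4.85902357e-04 -9.99999845e-01]
block visible 3385 [ 483.8 -326.9] [70.3 70.3] 12.45 z [0.0737 0.0751 0.0763]
539 [ 0.06292322 -0.00726554  0.01153272] [ 0.00629154 -0.01841101  0.00143506] [0.02050323 0.01842372 0.0177257 ]
```

View pics/w7.png

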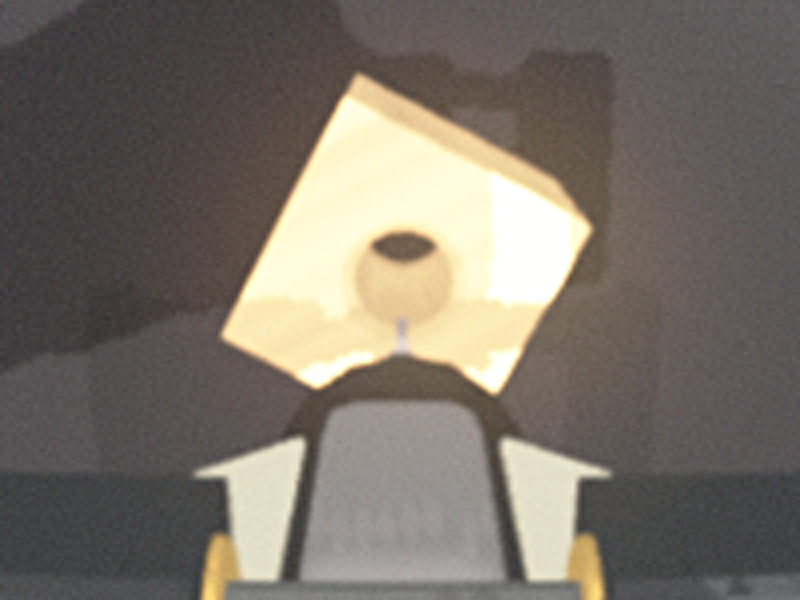

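The blade at crop (402,320) is straight, the hole at (403,280), and the screwdriver is still aligned in the grip. Lowering.

>>> jog_arm:
  rows:
    - [[0.1,0.05,-3],[0,0,0],0.15]
    - [[0.1,0.05,-6],[0,0,0],0.15]
    - [[0.1,0.05,-9],[0,0,0],0.15]
    - [[0.1,0.05,-11],[0,0,0],0.15]
    - [[0.1,0.05,-11.4],[0,0,0],0.15]
    - [[0.1,0.05,-11.7],[0,0,0],0.15]
    - [[0.1,0.05,-11.7],[0,0,0],0.15]

```text
clock: 17.62
position: [0.4842, -0.3282, 0.0939]
ee_rot: [2.946, 1.089, 0.001]
force: [-0.8, -0.0, -1.1]
width: 0.259
gripper_force: 45.0
```

>>> jog_arm:
  rows:
    - [[0,0.1,-0.1],[0,0,0],0.15]
    - [[0,0.1,-0.1],[0,0,0],0.15]
    - [[0,0.1,-0.1],[0,0,0],0.5]
    - [[0,0.1,-0.1],[0,0,0],0.5]
    - [[0,0.1,-0.1],[0,0,0],0.5]
    - [[0,0.1,5],[0,0,0],0.5]
    - [[0,0.1,11],[0,0,0],0.5]
    - [[0,0.1,14],[0,0,0],0.5]

```text
clock: 18.62
position: [0.4848, -0.3276, 0.2366]
ee_rot: [2.944, 1.088, 0.004]
force: [0.4, 0.2, -0.6]
width: 0.496
gripper_force: 0.0
```

Run:
```python
from h import *
o=arm.observe();d=grab('wrist'); W=wcloud(d,o); print(o['position'],o['width'])
m=np.linalg.norm(W[...,:2]-[.484,-.327],axis=-1)<.06
rect(W[m&(W[...,2]>.130)&(W[...,2]<.145)],'handle top')
g=W[m&(W[...,2]>.0775)&(W[...,2]<.084)]; rect(g,'guard')
d=grab('top'); W=cloud(d); s=.64
def roi(x0,x1,y0,y1): return W[int(y0*s):int(y1*s),int(x0*s):int(x1*s)].reshape(-1,3)
for n,q in(('beaker',(590,635,222,270)),('weight',(212,240,312,338))):
    t=roi(*q); rect(t[t[:,2]>.03],n)
b=roi(280,440,180,350); rect(b[(b[:,2]>.095)&(b[:,2]<.13)],'grip')
```

```text
[ 0.48477463 -0.32755518  0.23664821] 0.49615623821906474
handle top 769 [ 484.6 -326.5] [29.7 23.9] 39.88 z [0.1312 0.1345 0.1359]
guard 312 [ 494.1 -319.1] [49.  39.5] 37.98 z [0.0778 0.0791 0.0803]
beaker 319 [ 629.2 -415.7] [ 65.  155.6] 43.17 z [0.0354 0.0679 0.0923]
weight 72 [471.7 379. ] [31.1 28.3] 6.11 z [0.0318 0.04   0.0542]
grip 50 [530.3 106.5] [30.4 15.9] 11.97 z [0.1014 0.1082 0.1124]
```

The screwdriver is home: handle top z 0.1345 as at the start, upright. The grip is still at its end stop. Handing in.

```bash
python3 -c "
from cell import arm
print(arm.sign_off())"
```

```text
the job is handed in; nothing more can be done
None
```

The job is handed in, with no verdict returned: the grip is at its end stop, the screw is at its clockwise stop in line with the deck marks, the screwdriver is back home in its block, and the beaker and weight were not touched.

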